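Hang a board over to the next rail and close up the row

TASK

Move the board with the square blade from the rail it shares with the grater to the other rail: bring it out over the turned-up end, thread its slot over the other rail's turned-up end and hang it there. Then push it in along that rail, with the round board in front of it, until both stand tight together against the rubber-faced stop ring: feel for the row coming firm, keep a light steady push on it for about half a second, never force or bang anything, then let go so that both boards hang still, flat against each other. Leave the grater and the other kitchen things alone.

Things in the scene. Friction and masses are not known exactly. Their poses are not given: they have to be found in the camera images.
- board_centre (a point): centre (half-way up) of the loose board to move: wood, 14 mm thick, about 0.24 kg, 190 mm high, hanging with its faces across the rail. Square blade 116 mm wide, 120 mm high; above it a handle 50 mm wide, 70 mm high, with a slot right through. x runs through the thickness, y across, z up
- board_slot (a point): centre of the slot in that board's handle, 52 mm above the board's centre. The slot is 22 mm wide and 26 mm high, with 30 mm of wood above, 14 mm of handle below and 14 mm at each side. Hanging, its upper edge rests on top of the rail, so this point is 8 mm below the rail's axis
- board: the board to move; origin at the middle of its lower edge, 95 mm below its centre, same axes. The handle can be taken from above by its two edges (50 mm) or its two faces (14 mm); fingers left between the boards would keep the row from closing. Closing fingers may press it down on the rail by some newtons
- round_centre (a point): centre (half-way up) of the loose round board that already hangs on the other rail: same wood, 14 mm thick, about 0.22 kg, 190 mm high, a disc of 124 mm diameter with a handle 40 mm wide; slot and its heights as on the first board. It slides along the rail at a push of 1 to 2 N
- round_board: the round board; origin at the middle of its lower edge, 95 mm below its centre; x through its thickness, towards the post; z up
- stand_a: the fixed stand on which the board and the grater hang: dark steel base plate 270 by 150 mm, 22 mm post at its back, and one level round rail of 10 mm diameter jutting from the post towards the robot. Origin 235 mm below the rail's axis, under the place where the rail meets the post; its x axis lies along the rail, pointing from the free end towards the post; z is up
- stand_a_root (a point): on the axis of that rail, where it meets the post; its x axis lies along the rail, pointing from the free end towards the post; z is up
- stand_a_tip (a point): on the axis of that rail at its free end, 220 mm from the root, where the 10 mm bar turns straight up as end stop, its round top 12 mm above the rail's top. From the rail's underside to the top of the stop it is 22 mm, so the slot passes with 4 mm to spare; 16 mm above its hanging place the slot's lower edge touches the underside of the rail
- stand_b: the other stand, same make, size and axes, with the round board on it. Behind that board a steel collar faced with a rubber washer (38 mm diameter) is clamped on the rail as stop ring
- stand_b_root (a point): on the axis of the other rail, where it meets the post; its x axis lies along the rail, pointing from the free end towards the post; z is up. The washer's front face is 24 to 73 mm from here: set by hand, not measured, to be felt (or seen). It gives 1 mm per 6 N and springs back. 6 to 10 N is a good push on the closed row, 18 N would be forcing it; on a bare rail 30 N would be
- stand_b_tip (a point): on the axis of the other rail at its free end, 220 mm from the root, with the same turned-up end stop
- grater: flat steel grater, 5 mm thick, hanging on the first rail between the board and the post; origin at the middle of its lower side; leave it
- flour_jar: white jar, 72 mm diameter, 115 mm high, standing between the backs of the stands; leave it
- rolling_pin: wooden rolling pin lying on the worktop, 42 mm thick, 300 mm long; leave it
- bowl: white bowl, 170 mm wide, 75 mm high; leave it
- mug: blue mug, 80 mm wide and 90 mm high, standing before the stands; leave it
- timer: round kitchen timer lying between the rails, 64 mm wide, 38 mm high; leave it
Not all that is in view belongs to the job. Leave any green or yellow look-alike of the round_board alone. What is shaped like the board but orange is not meant.

How it is judged:
By the outcome, as a careful person would: the job done as asked, in the order asked, and still so for the second after the job is handed in, with the robot touching nothing.
It also fails if it takes over 64 s, if anything falls off the work surface, if the arm or the gripper's body presses on something with over 40 N, if the wrist force passes 120 N, or if a joint passes its speed limit or range.

ROBOT

A 6-joint arm with a two-finger parallel gripper is mounted at the origin on the work surface. World frame = base frame: x ahead of the robot, y to its left, z up, the work surface at z = 0. Lengths are in mm, angles in rad, forces in N, time in s.
With the tool pointing down it reaches from about 300 to 950 mm from the base axis. Payload 3.1 kg.
Tool frame: the origin (TCP) lies at the centre of the arm's flange, where the gripper is bolted on; the fingertips stand 173 mm ahead of it and the grasp point (between the pads) lies 155 mm ahead of it; z points along the fingers, y is the line along which they close (so a half turn about z gives the same grasp; the last joint's range is limited). The gripper opens to 85 mm and grips with 20 to 120 N. Pads are 22 mm wide; open, the fingers measure 114 mm over their backs; the gripper's body (76 mm by 85 mm) begins 54 mm behind the grasp point. The pads swing forward as they close: fully open they stand 13 mm farther back than shut.
Start: joints at [-1.383, 0.308, 1.634, -0, 1.2, -0.07], TCP at [159.319, -604.36, 404.672] pointing down, gripper open.
Joint ranges: [-3.06, 3.06], [-0.79, 1.96], [0.05, 2.63], [-1.19, 4.34], [0.05, 2.64], [-2.94, 2.94]. Speed limits (rad/s): [2.79, 2.79, 3.14, 3.14, 3.14, 3.14].

INTERFACE

Orientations are given as a rotation vector (axis times angle).
In Python, from bench import bot gives the robot as it stands.
- The arm moves only by the tool servo_tool, never from a script. Its argument "commands" is a list that holds one entry, the list of rows, each a list of 5 numbers: the closure, from 0 (fully open) to 1 (shut), then the shift along the tool's x, y, z in mm, then the turn about the tool's z in rad. A call has 1 to 5 rows; each row is the pose to reach, as a shift and turn from the pose commanded when the call began, along the tool's axes at that moment; what a row does not reach only later rows make up. A row lasts 1/8 s, in which the tool goes at most 62.5 mm and 10.7 degrees, less where a joint would pass 70% of its speed; a pose out of reach is approached as far as the arm can. A call with a gripper value outside its range is refused whole. The fingers move at their own pace and stop on an object; the grip force is fixed at half the most. Time passes only in rows, so rows that repeat a pose let the fingers close. It gives the time, the measured TCP pose, the force, the opening and the grip force at its end, in the units of the state.
- bot.observe(): the state, without advancing time (a new reading comes with each control period).
- bot.get_image(name): name is "scene" or "top" or "wrist"; returns a dict with "frame" (400x640x3 uint8, red, green, blue), "z_map" (400x640 float32, mm along the optical axis (not along the pixel's ray), 0 where there is no reading), "fx", "fy", "cx", "cy" (pixels), "D" ([k1, k2, p1, p2, k3] as OpenCV has them; the pictures are not rectified), "pose" (4x4, takes a point from camera to world coordinates). Camera axes: x right, y down, z forward; pixel columns grow to the right and rows downward; lengths in mm; the calibration is good to about 2 mm. A picture is of the moment at which its call begins.
- bot.job_done(): hands the job in; it is judged then, once.
The state is a dict: "time": time; "joints": joint angles; "qd": joint speeds; "effort": joint torques, N m; "eef_pos": TCP position; "ee_rot": TCP orientation; "force": force on the tool from outside, world axes, zero at the start; "wrist_torque": the same for the moment, N m; "grip_width": finger opening in mm; "gripper_force": force on a finger pad.
Only numpy, scipy, OpenCV 4.12 (cv2) and the standard library are available. Lean on these libraries where they do the work, as an engineer would, in place of code of your own. Each camera call takes 0.05 s, during which the arm holds its last target. There are 200 camera calls.

## Working session

There is one attempt and no reset: what is moved stays moved. The work goes in short steps, Python scripts to look and compute and a tool call to move; the robot and the scene stay as the last step left them, time stands still between calls to the robot, and variables do not carry over. Pictures are saved under pics/ and viewed, at most 10 in all, crops included, and the job is handed in when it is done.

Besides the shell and the picture viewer there is one more tool, called after ">>>" as name(argument=value, ...), one argument or row to a line, values as JSON. servo_tool: Moves the arm, as the interface text tells. Its arguments: {"type":"object","properties":{"commands":{"type":"array","items":{"type":"array","items":{"type":"array","items":{"type":"number"}}}}},"required":["commands"]}

```bash
mkdir -p pics
cat > h.py <<'E'
import numpy as np, cv2
from bench import bot
def grab(n):
    im=bot.get_image(n); np.savez('/tmp/%s.npz'%n,**{k:im[k] for k in im}); return im
def load(n): return dict(np.load('/tmp/%s.npz'%n))
def cloud(im):
    K=np.array([[im['fx'],0,im['cx']],[0,im['fy'],im['cy']],[0,0,1.]],float)
    h,w=im['z_map'].shape
    u,v=np.meshgrid(np.arange(w),np.arange(h))
    p=cv2.undistortPoints(np.stack([u,v],-1).reshape(-1,1,2).astype(np.float64),K,np.array(im['D'],float)).reshape(h,w,2)
    z=im['z_map'].astype(float)
    P=np.dstack([p*z[...,None],z])
    W=P@im['pose'][:3,:3].T+im['pose'][:3,3]
    W[z==0]=np.nan
    return W
E
python3 - <<'E'
from h import *
for n in ('scene','top'):
    im=grab(n); print(n,im['pose'].round(2).tolist(),im['fx'])
    cv2.imwrite('pics/%s0.png'%n,im['frame'][...,::-1])
s=bot.observe(); print(s)
E
```

```text
scene [[0.54, 0.67, -0.52, 1141.85], [0.84, -0.43, 0.32, -454.93], [-0.0, -0.61, -0.79, 1079.89], [0.0, 0.0, 0.0, 1.0]] 418.7367957417661
top [[-0.01, -0.99, 0.13, 393.08], [-1.0, 0.01, 0.0, -66.23], [-0.01, -0.13, -0.99, 1382.28], [0.0, 0.0, 0.0, 1.0]] 450.7336784945377
{'time': 0.1, 'joints': array([-1.38270744e+00,  3.08925749e-01,  1.63503845e+00,  3.36323789e-05,
        1.19970273e+00, -6.96699097e-02]), 'qd': array([-0.00200641, -0.00381932, -0.00233826, -0.00087391,  0.00128392,
        0.00119814]), 'effort': array([-9.05489674e-05, -4.16407192e+01, -2.77644897e+01,  2.91121819e-05,
        4.02008256e-03,  9.83320689e-06]), 'eef_pos': array([ 159.24699496, -603.98330801,  403.56658742]), 'ee_rot': array([-3.11348514e+00, -4.03481249e-01,  1.43584471e-04]), 'force': array([0.47927271, 0.2282669 , 0.1048783 ]), 'wrist_torque': array([-0.01240397, -0.00219214, -0.01684663]), 'gripper_force': 0.0, 'grip_width': 85.61830683739593}
```

View pics/scene0.png

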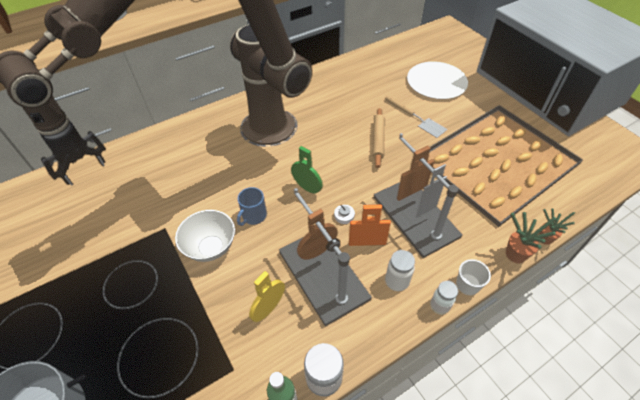

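View pics/top0.png

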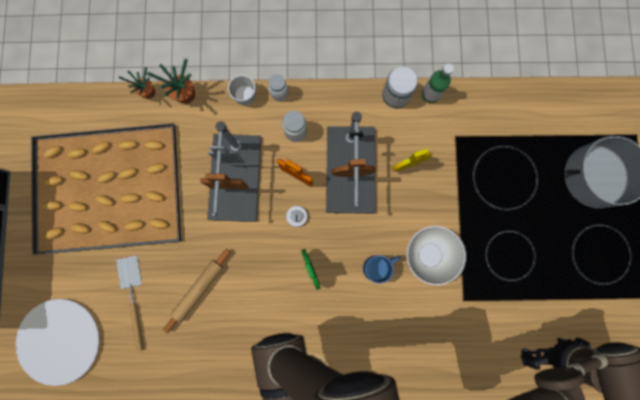

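In the scene picture, the brown square board hangs at (415,172) with the grater behind it at (432,190). The brown round board hangs on the other rail at (318,237). The look-alikes are orange at (370,228), green at (306,170) and yellow at (265,297), and all three stand off the rails. In the top picture the board is at (222,182) and the round board at (352,170). I'll confirm in an enlarged crop and measure at the same time.

Run:
```python
from h import *
a=load('scene')['frame'][120:290,280:480,::-1]; b=load('top')['frame'][95:235,195:395,::-1]
a=cv2.resize(a,None,fx=3,fy=3,interpolation=cv2.INTER_CUBIC)[:, :]
cv2.imwrite('pics/c.png',np.hstack([cv2.resize(a,(400,340)),cv2.resize(b,(400,340))]))
W=cloud(load('top'))
for nm,(u0,u1,v0,v1) in dict(A=(198,262,100,225),B=(325,380,100,225)).items():
    Q=W[v0:v1,u0:u1].reshape(-1,3); Q=Q[~np.isnan(Q[:,0])]
    print(nm)
    for lo in range(0,330,15):
        s=Q[(Q[:,2]>=lo)&(Q[:,2]<lo+15)]
        if len(s)>3: print(lo,len(s),s.min(0).round(),s.max(0).round(),np.median(s,0).round(1))
```

```text
A
0 2844 [486. 114.   0.] [883. 318.  15.] [738.8 220.3   3.3]
15 2322 [494. 117.  15.] [871. 278.  30.] [613.3 178.8  18.1]
30 30 [717. 143.  30.] [868. 197.  45.] [860.  179.4  38. ]
45 26 [718. 149.  45.] [862. 197.  60.] [858.1 174.6  54.8]
60 22 [667. 154.  62.] [859. 194.  75.] [855.5 175.5  68.2]
75 44 [585. 142.  75.] [732. 251.  90.] [663.4 189.2  84.1]
90 69 [583. 142.  90.] [731. 237. 105.] [663.4 182.1  96.8]
105 70 [583. 141. 105.] [733. 254. 120.] [627.8 186.9 113.5]
120 63 [583. 141. 120.] [732. 249. 135.] [662.8 188.3 128. ]
135 74 [583. 141. 135.] [730. 250. 150.] [663.2 183.9 141.9]
150 73 [582. 141. 150.] [732. 251. 164.] [662.9 183.1 157. ]
165 80 [583. 142. 165.] [732. 253. 180.] [661.7 186.9 172.4]
180 154 [583. 140. 180.] [730. 254. 195.] [591.4 183.8 190.4]
195 114 [584. 146. 195.] [733. 253. 210.] [664.  183.8 201.8]
210 49 [584. 173. 210.] [734. 223. 224.] [663.9 186.4 218.7]
225 339 [492. 173. 225.] [741. 222. 240.] [614.5 196.9 234.2]
240 125 [493. 173. 240.] [741. 221. 255.] [718.2 191.9 243.7]
255 157 [583. 173. 255.] [668. 223. 270.] [593.2 197.3 263.8]
[... 550 characters left out ...]
35 39 [ 613. -222.  136.] [ 748. -101.  150.] [ 615.2 -154.6  143. ]
150 57 [ 613. -220.  150.] [ 742. -101.  165.] [ 616.3 -158.7  159.6]
165 62 [ 614. -216.  166.] [ 745. -106.  179.] [ 616.1 -148.1  173. ]
180 92 [ 613. -211.  180.] [ 747. -111.  195.] [ 619.6 -154.2  187.6]
195 60 [ 614. -199.  196.] [ 746. -129.  210.] [ 620.6 -154.2  199.7]
210 23 [ 614. -183.  211.] [ 741. -142.  224.] [ 617.7 -157.9  215.8]
225 176 [ 512. -182.  228.] [ 742. -143.  240.] [ 618.8 -162.1  237.8]
240 304 [ 511. -181.  240.] [ 761. -145.  255.] [ 697.5 -162.   244.7]
255 76 [ 516. -182.  255.] [ 709. -144.  270.] [ 620.3 -163.7  267. ]
270 42 [ 615. -181.  270.] [ 628. -146.  275.] [ 622.3 -160.9  271.3]
```

View pics/c.png

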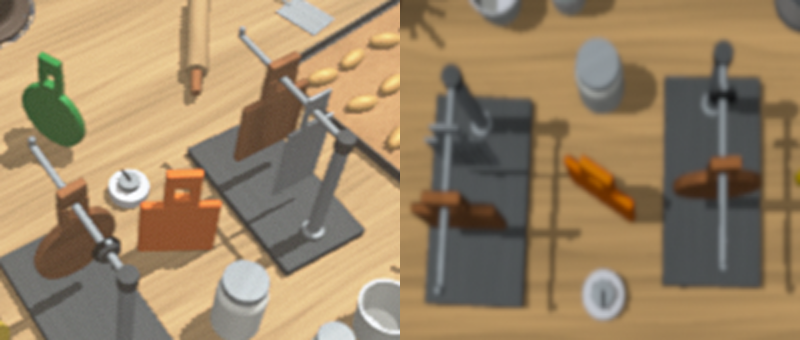

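The crop confirms it: the plain brown square board and the grater are on one rail. The brown round board is on the other, with the dark collar behind it near (722,95). Next I'll fit the rails and the handles.

```bash
cat >> h.py <<'E'
def railfit(Q,lab,handx):
    s=Q[(Q[:,2]>222)&(Q[:,2]<262)&(Q[:,0]>470)&(Q[:,0]<790)]
    s=s[np.abs(s[:,0]-handx)>25]
    for _ in range(8):
        p=np.polyfit(s[:,0],s[:,1],1); r=s[:,1]-np.polyval(p,s[:,0])
        k=np.abs(r)<max(7,2*r.std()); s=s[k]
    m=np.abs(s[:,1]-np.polyval(p,s[:,0]))<2.5
    print(lab,'rail y=%.4f x + %.1f'%tuple(p),'top z med',np.median(s[m,2]).round(1),'slope z',np.polyfit(s[m,0],s[m,2],1).round(4),'x',np.sort(s[:,0])[[0,3,-4,-1]].round(1), 'tip z',s[s[:,0]<s[:,0].min()+12][:,2].round(0))
    return p
E
python3 - <<'E'
from h import *
W=cloud(load('top'));S=cloud(load('scene'))
C={'A':((198,262,100,225),590),'B':((325,380,100,225),621)}
for nm,((u0,u1,v0,v1),hx) in C.items():
    Q=W[v0:v1,u0:u1].reshape(-1,3); Q=Q[~np.isnan(Q[:,0])]
    p=railfit(Q,nm,hx)
    h=Q[(Q[:,2]>255)&(np.abs(Q[:,0]-hx)<30)]
    top=h[h[:,2]>np.percentile(h[:,2],90)-4]
    print('handle top z',np.median(top[:,2]).round(1),'x',top[:,0].min().round(1),top[:,0].max().round(1),'y',top[:,1].min().round(1),top[:,1].max().round(1),'fit x=f(y)',np.polyfit(top[:,1],top[:,0],1).round(4))
    Y=p[0]*S[...,0]+p[1]
    s=S[(np.abs(S[...,1]-Y)<12)&(S[...,2]>222)&(S[...,2]<300)&(S[...,0]>470)&(S[...,0]<790)]
    for a in range(480,780,10):
        t=s[(s[:,0]>=a)&(s[:,0]<a+10)]
        if len(t): print(a,len(t),t[:,1].min().round(),t[:,1].max().round(),t[:,2].max().round(1),end=' | ')
    print()
E
```

```text
A rail y=-0.0524 x + 228.9 top z med 235.5 slope z [7.30000e-03 2.32169e+02] x [491.6 493.7 740.1 741. ] tip z [231. 244. 240. 235. 242. 248. 246. 247. 237. 245. 245. 249. 243. 238.
 247. 244. 241. 237. 238. 238.]
handle top z 265.4 x 584.7 598.4 y 173.9 222.6 fit x=f(y) [3.660000e-02 5.836385e+02]
490 14 202.0 209.0 247.3 | 500 13 201.0 210.0 245.3 | 510 9 198.0 207.0 236.1 | 520 11 199.0 208.0 237.4 | 530 10 198.0 207.0 237.2 | 540 10 197.0 208.0 238.6 | 550 12 198.0 205.0 237.6 | 560 4 195.0 205.0 236.4 | 580 12 188.0 209.0 266.7 | 590 69 186.0 209.0 267.6 | 600 12 195.0 204.0 260.8 | 610 14 194.0 205.0 235.9 | 620 12 194.0 203.0 237.2 | 630 12 192.0 203.0 235.1 | 640 8 192.0 201.0 237.4 | 650 1 191.0 191.0 233.4 | 660 61 182.0 206.0 266.6 | 670 12 190.0 197.0 236.2 | 680 13 189.0 196.0 236.8 | 690 14 188.0 195.0 237.4 | 700 10 188.0 195.0 236.3 | 710 16 183.0 201.0 243.0 | 720 42 179.0 203.0 245.3 | 730 48 180.0 202.0 244.5 | 740 3 190.0 195.0 233.3 | 
B rail y=-0.0220 x + -148.2 top z med 241.6 slope z [1.680000e-02 2.326747e+02] x [511.3 513.3 758.6 761. ] tip z [241. 240. 241.
[... 195 characters left out ...]
53.0 | 520 13 -161.0 -154.0 252.7 | 530 14 -163.0 -153.0 241.6 | 540 10 -162.0 -153.0 240.9 | 550 13 -162.0 -154.0 242.7 | 560 13 -163.0 -155.0 242.2 | 570 14 -163.0 -153.0 242.6 | 580 14 -163.0 -154.0 241.1 | 590 8 -162.0 -154.0 244.0 | 610 14 -174.0 -150.0 272.7 | 620 89 -174.0 -151.0 273.2 | 630 17 -171.0 -151.0 267.5 | 640 15 -165.0 -157.0 241.1 | 650 16 -166.0 -155.0 244.4 | 660 15 -165.0 -156.0 242.8 | 670 14 -165.0 -156.0 242.4 | 680 14 -166.0 -157.0 241.7 | 690 12 -174.0 -152.0 256.1 | 700 63 -176.0 -153.0 260.4 | 710 32 -174.0 -154.0 252.3 | 720 17 -167.0 -158.0 242.3 | 730 16 -170.0 -154.0 250.0 | 740 47 -176.0 -153.0 250.2 | 750 72 -176.0 -154.0 251.1 | 760 5 -165.0 -159.0 245.4 |
```

```bash
cat >> h.py <<'E'
import json,sys
from scipy.spatial.transform import Rotation as R
def cmd(): return json.load(open('cmd.json'))
def applied(r):            # last row of a call, updates commanded pose
    x,y,z,a=cmd(); c,s=np.cos(a),np.sin(a)
    x+=c*r[0]+s*r[1]; y+=s*r[0]-c*r[1]; z-=r[2]; a-=r[3]
    json.dump([x,y,z,a],open('cmd.json','w')); print('cmd now',np.round([x,y,z,a],3))
def plan(t):
    x,y,z,a=cmd(); c,s=np.cos(a),np.sin(a); dx,dy,dz=t[0]-x,t[1]-y,t[2]-z
    print('row',np.round([c*dx+s*dy,s*dx-c*dy,-dz,-(t[3]-a)],3),'rows needed',np.ceil(max(np.linalg.norm([dx,dy,dz])/62.5,abs(t[3]-a)/.186)))
E
python3 - <<'E'
from h import *
json.dump([159.319,-604.36,404.672,0.2577],open('cmd.json','w'))
plan([280,-380,500,-.0524])
plan([591.5,198,500,-.0524])
E
```

```text
row [ 173.876 -186.195  -95.328    0.31 ] rows needed 5.0
row [ 6.22397e+02 -6.65721e+02 -9.53280e+01  3.10000e-01] rows needed 15.0
```

>>> servo_tool(
  commands=[
    [[0, 0, 0, -60, 0.1], [0, 30, -30, -95, 0.2], [0, 80, -85, -95, 0.31], [0, 125, -135, -95, 0.31], [0, 170, -182, -95, 0.31]],
  ],
)

```text
time: 0.72
eef_pos: [268.5, -399.9, 499.3]
ee_rot: [-3.14, 0.083, -0.0]
force: [1.9, -0.1, 0.0]
grip_width: 85.2
gripper_force: 0.0
```

Run:
```python
from h import *
applied([170,-182,-95,.31])
s=bot.observe(); print(s['eef_pos'],s['ee_rot'],s['joints'])
plan([435,-90,500,-.0524]);plan([591.5,198,500,-.0524])
```

```text
cmd now [ 2.77321e+02 -3.85044e+02  4.99672e+02 -5.20000e-02]
[ 268.53130062 -399.93457127  499.27090567] [-3.13991996e+00  8.33335089e-02 -2.92369964e-04] [-1.07005564e+00 -5.28795421e-02  1.84731532e+00  4.57555631e-04
  1.34755325e+00  5.53706861e-01]
row [ 142.039 -302.884   -0.328    0.   ] rows needed 6.0
row [ 2.83270e+02 -5.98671e+02 -3.28000e-01  0.00000e+00] rows needed 11.0
```

>>> servo_tool(
  commands=[
    [[0, 28, -55, 0, 0], [0, 54, -110, 0, 0], [0, 80, -165, 0, 0], [0, 106, -220, 0, 0], [0, 132, -275, 0, 0]],
  ],
)

```text
time: 1.35
eef_pos: [414.6, -132.2, 499.5]
ee_rot: [3.14, -0.082, 0.0]
force: [1.0, -0.2, -0.9]
grip_width: 85.3
gripper_force: 0.0
```

>>> servo_tool(
  commands=[
    [[0, 28, -55, 0, 0], [0, 54, -110, 0, 0], [0, 80, -165, 0, 0], [0, 106, -220, 0, 0], [0, 132, -275, 0, 0]],
  ],
)

```text
time: 1.98
eef_pos: [560.9, 135.6, 499.2]
ee_rot: [3.14, -0.081, -0.001]
force: [0.4, -1.2, 0.5]
grip_width: 85.6
gripper_force: 0.0
```

>>> servo_tool(
  commands=[
    [[0, 10, -25, 0, 0], [0, 19, -49, 0, 0], [0, 19, -49, 0, 0], [0, 19, -49, 0, 0]],
  ],
)

```text
time: 2.48
eef_pos: [581.7, 181.1, 499.1]
ee_rot: [3.14, -0.082, -0.002]
force: [-1.0, 0.2, -0.3]
grip_width: 85.6
gripper_force: 0.0
```

Run:
```python
from h import *
applied([132,-275,0,0]);applied([132,-275,0,0]);applied([19,-49,0,0])
s=bot.observe(); print(s['eef_pos'],s['ee_rot'],s['joints'],s['force'])
im=grab('wrist'); cv2.imwrite('pics/w0.png',im['frame'][...,::-1])
W=cloud(im); Q=W[(W[...,2]>255)&(W[...,2]<275)&(np.abs(W[...,0]-590)<30)&(abs(W[...,1]-198)<40)]
print(len(Q),np.percentile(Q,[1,50,99],axis=0).round(1))
print(np.polyfit(Q[:,1],Q[:,0],1))
```

```text
cmd now [ 4.23517e+02 -1.17321e+02  4.99672e+02 -5.20000e-02]
cmd now [ 5.69712e+02  1.50403e+02  4.99672e+02 -5.20000e-02]
cmd now [ 5.91248e+02  1.98343e+02  4.99672e+02 -5.20000e-02]
[581.68842066 181.10353561 499.10507438] [ 3.13955539e+00 -8.19663463e-02 -2.05019636e-03] [ 2.30509200e-01  2.08701409e-01  1.56675774e+00 -6.16456818e-04
  1.36764177e+00  1.85363376e+00] [-0.97272439  0.16695407 -0.31436941]
1270 [[583.5 174.7 255.5]
 [591.6 198.7 263.3]
 [597.4 223.  265.1]]
[2.72294804e-02 5.85929624e+02]
```

View pics/w0.png

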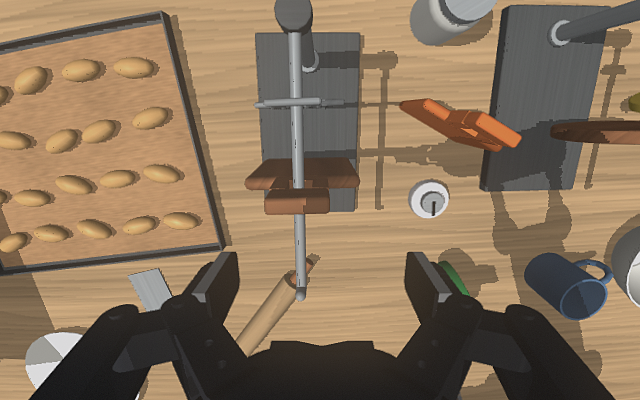

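The wrist picture shows the board's handle top at (297,200), the rail running up to the post at (293,15) and the grater at (300,102). Travel cut off at the end of a call is dropped, so I'll plan from the measured pose from here on.

```bash
cat >> h.py <<'E'
def sync():
    s=bot.observe(); x,y,z=s['eef_pos']; M=R.from_rotvec(s['ee_rot']).as_matrix(); a=np.arctan2(M[1,0],M[0,0])
    json.dump([x,y,z,a],open('cmd.json','w')); print('t %.2f'%s['time'],'meas',np.round([x,y,z,a],3),'F',s['force'].round(1),'tq',s['wrist_torque'].round(2),'w %.1f g %.1f'%(s['grip_width'],s['gripper_force']))
E
python3 - <<'E'
from h import *
sync(); plan([591,198.5,397,-.045])
E
```

```text
t 2.52 meas [ 5.81678e+02  1.80785e+02  4.99342e+02 -5.30000e-02] F [-0.1  0.8  0.4] tq [ 0.03 -0.04 -0.03] w 85.6 g 0.0
row [ 8.37400e+00 -1.81830e+01  1.02342e+02 -8.00000e-03] rows needed 2.0
```

>>> servo_tool(
  commands=[
    [[0, 8.4, -18.2, 0, -0.008], [0, 8.4, -18.2, 35, -0.008], [0, 8.4, -18.2, 70, -0.008], [0, 8.4, -18.2, 90, -0.008], [0, 8.4, -18.2, 90, -0.008]],
  ],
)

```text
time: 3.15
eef_pos: [591.0, 199.3, 407.8]
ee_rot: [3.14, -0.07, -0.006]
force: [1.1, 0.2, 1.0]
grip_width: 85.3
gripper_force: 0.0
```

Run:
```python
from h import *
sync(); plan([591,198.5,397,-.045])
```

```text
t 3.15 meas [ 5.90985e+02  1.99291e+02  4.07755e+02 -4.40000e-02] F [1.1 0.2 1. ] tq [ 0.01 -0.02 -0.02] w 85.3 g 0.0
row [5.0000e-02 7.8900e-01 1.0755e+01 1.0000e-03] rows needed 1.0
```

>>> servo_tool(
  commands=[
    [[0, 0, 0.5, 10, 0], [0, 0, 0.5, 11, 0], [0.5, 0, 0.5, 11, 0], [0.8, 0, 0.5, 11, 0], [1, 0, 0.5, 11, 0]],
  ],
)

```text
time: 3.78
eef_pos: [591.6, 199.0, 399.7]
ee_rot: [-3.14, 0.069, -0.003]
force: [0.8, 0.8, 1.5]
grip_width: 48.9
gripper_force: 62.1
```

>>> servo_tool(
  commands=[
    [[1, 0, 0, 0, 0], [1, 0, 0, 0, 0], [1, 0, 0, 0, 0], [1, 0, 0, 0, 0]],
  ],
)

```text
time: 4.28
eef_pos: [591.6, 199.0, 399.6]
ee_rot: [-3.14, 0.069, -0.003]
force: [-0.0, 1.6, 5.8]
grip_width: 49.4
gripper_force: 62.4
```

Run:
```python
from h import *
sync()
```

```text
t 4.28 meas [ 5.91631e+02  1.98992e+02  3.99643e+02 -4.40000e-02] F [-0.   1.6  5.8] tq [0.15 0.04 0.01] w 49.4 g 62.4
```

>>> servo_tool(
  commands=[
    [[1, 0, 0, -4, 0], [1, 0, 0, -8, 0], [1, 0, 0, -10, 0], [1, 0, 0, -10, 0]],
  ],
)

```text
time: 4.78
eef_pos: [591.2, 198.7, 408.4]
ee_rot: [3.141, -0.069, -0.001]
force: [-0.3, 0.1, -2.1]
grip_width: 49.1
gripper_force: 62.1
```

>>> servo_tool(
  commands=[
    [[1, 0, 0, -2, 0], [1, 0, 0, -3, 0], [1, 0, 0, -3, 0]],
  ],
)

```text
time: 5.15
eef_pos: [591.3, 198.8, 411.8]
ee_rot: [-3.141, 0.069, -0.0]
force: [0.0, 1.0, -2.7]
grip_width: 49.4
gripper_force: 62.1
```

Run:
```python
from h import *
sync()
```

```text
t 5.15 meas [ 5.91336e+02  1.98827e+02  4.11837e+02 -4.40000e-02] F [ 0.   1.  -2.7] tq [-0.02  0.01  0.01] w 49.4 g 62.1
```

>>> servo_tool(
  commands=[
    [[1, 0, 0, -2, 0], [1, 0, 0, -2, 0], [1, 0, 0, -2, 0]],
  ],
)

```text
time: 5.52
eef_pos: [591.3, 198.8, 413.7]
ee_rot: [3.141, -0.069, 0.0]
force: [-0.5, -0.4, -1.4]
grip_width: 49.2
gripper_force: 62.1
```

>>> servo_tool(
  commands=[
    [[1, 0, 0, -1.5, 0], [1, 0, 0, -1.5, 0], [1, 0, 0, -1.5, 0]],
  ],
)

```text
time: 5.9
eef_pos: [591.3, 198.8, 415.2]
ee_rot: [-3.141, 0.07, -0.0]
force: [-1.0, 0.2, -2.2]
grip_width: 49.4
gripper_force: 62.1
```

>>> servo_tool(
  commands=[
    [[1, 0, 0, -1, 0], [1, 0, 0, -1, 0], [1, 0, 0, -1, 0]],
  ],
)

```text
time: 6.28
eef_pos: [591.2, 198.8, 415.9]
ee_rot: [3.141, -0.069, -0.001]
force: [0.5, -0.1, -4.3]
grip_width: 49.1
gripper_force: 62.8
```

>>> servo_tool(
  commands=[
    [[1, 0, 0, 2.3, 0], [1, -15, 0, 2.3, 0], [1, -35, 0, 2.3, 0], [1, -55, 0, 2.3, 0], [1, -65, 0, 2.3, 0]],
  ],
)

```text
time: 6.9
eef_pos: [524.7, 201.8, 413.9]
ee_rot: [3.141, -0.069, -0.001]
force: [-0.3, 0.5, -2.8]
grip_width: 49.1
gripper_force: 63.0
```

>>> servo_tool(
  commands=[
    [[1, 0, 0, 0, 0], [1, 0, 0, 0, 0]],
  ],
)

```text
time: 7.15
eef_pos: [526.8, 201.7, 414.2]
ee_rot: [-3.141, 0.069, -0.002]
force: [1.1, 0.4, -2.8]
grip_width: 49.0
gripper_force: 63.1
```

>>> servo_tool(
  commands=[
    [[1, -3, 0, 0.4, 0], [1, -8, 0, 0.4, 0], [1, -13, 0, 0.4, 0], [1, -17, 0, 0.4, 0], [1, -20, 0, 0.4, 0]],
  ],
)

```text
time: 7.78
eef_pos: [506.1, 202.6, 413.5]
ee_rot: [-3.141, 0.069, -0.0]
force: [-0.8, -0.5, -2.3]
grip_width: 49.4
gripper_force: 63.1
```

>>> servo_tool(
  commands=[
    [[1, -4, 0, 0, 0], [1, -8, 0, 0, 0], [1, -12, 0, 0, 0], [1, -16, 0, 0, 0], [1, -20, 0, 0, 0]],
  ],
)

```text
time: 8.4
eef_pos: [486.1, 203.5, 413.5]
ee_rot: [-3.141, 0.069, -0.0]
force: [0.3, -0.0, -2.3]
grip_width: 49.6
gripper_force: 63.1
```

>>> servo_tool(
  commands=[
    [[1, -10, 0, 0, 0], [1, -25, 0, 0, 0], [1, -40, 0, -30, 0], [1, -45, 0, -70, 0], [1, -45, 0, -86, 0]],
  ],
)

```text
time: 9.02
eef_pos: [440.9, 205.7, 502.2]
ee_rot: [-3.139, 0.068, -0.007]
force: [0.3, -0.3, -2.0]
grip_width: 49.3
gripper_force: 63.2
```

```bash
cp /tmp/wrist.npz /tmp/wA.npz
python3 - <<'E'
from h import *
sync(); plan([440,-159,500,-.022])
E
```

```text
t 9.03 meas [ 4.40924e+02  2.05703e+02  5.02160e+02 -4.40000e-02] F [ 0.3 -0.3 -2. ] tq [ 0.05 -0.05 -0.04] w 49.3 g 63.2
row [ 1.49750e+01  3.64397e+02  2.16000e+00 -2.20000e-02] rows needed 6.0
```

>>> servo_tool(
  commands=[
    [[1, 1, 25, 0, 0], [1, 3, 65, 0, -0.01], [1, 5, 105, 0, -0.022], [1, 7, 145, 0, -0.022], [1, 8, 180, 0, -0.022]],
  ],
)

```text
time: 9.65
eef_pos: [441.0, 24.0, 498.5]
ee_rot: [3.141, -0.035, -0.002]
force: [1.0, 1.1, -1.1]
grip_width: 49.1
gripper_force: 63.4
```

>>> servo_tool(
  commands=[
    [[1, 2, 45, 0, 0], [1, 4, 90, 0, 0], [1, 6, 130, 0, 0], [1, 7, 160, 0, 0], [1, 7, 178, 0, 0]],
  ],
)

```text
time: 10.28
eef_pos: [444.2, -154.1, 498.6]
ee_rot: [-3.141, 0.037, 0.002]
force: [0.4, 0.7, -2.2]
grip_width: 49.4
gripper_force: 63.3
```

>>> servo_tool(
  commands=[
    [[1, 0, 0, 0, 0], [1, 0, 0, 0, 0]],
  ],
)

```text
time: 10.52
eef_pos: [444.5, -152.0, 499.1]
ee_rot: [-3.14, 0.034, 0.001]
force: [-0.4, -0.6, -2.7]
grip_width: 49.1
gripper_force: 63.3
```

Run:
```python
from h import *
sync()
im=grab('wrist'); cv2.imwrite('pics/w1.png',im['frame'][...,::-1])
def R_(im,Y,a,b,lab):
    W=cloud(im); s=W[(abs(W[...,1]-(Y[0]*W[...,0]+Y[1]))<9)&(W[...,2]>215)&(W[...,2]<300)&(W[...,0]>470)&(W[...,0]<790)]
    for x in range(480,780,10):
        t=s[(s[:,0]>=x)&(s[:,0]<x+10)]
        if len(t)>4:
            c=t[t[:,2]>np.percentile(t[:,2],80)-1.5]
            print(lab,x,len(t),'z95 %.1f'%np.percentile(t[:,2],95),'y %.1f %.1f'%(t[:,1].min(),t[:,1].max()))
R_(dict(np.load('/tmp/wA.npz')),(-.0524,228.9),0,0,'A')
R_(im,(-.022,-148.2),0,0,'B')
```

```text
t 10.53 meas [ 4.44476e+02 -1.52037e+02  4.99139e+02 -2.20000e-02] F [-0.4 -0.6 -2.7] tq [0.03 0.04 0.02] w 49.1 g 63.3
A 490 156 z95 245.8 y 199.7 209.8
A 500 95 z95 234.9 y 199.4 209.1
A 510 96 z95 234.5 y 199.2 208.4
A 520 100 z95 234.2 y 198.6 208.3
A 530 108 z95 234.4 y 197.8 207.8
A 540 110 z95 234.6 y 197.2 206.8
A 550 116 z95 234.3 y 196.8 206.9
A 560 116 z95 234.4 y 196.6 206.3
A 570 31 z95 234.4 y 196.4 205.2
A 580 178 z95 264.5 y 189.6 207.1
A 590 479 z95 264.4 y 188.7 206.9
A 600 133 z95 234.4 y 194.6 204.0
A 610 141 z95 234.7 y 193.9 204.0
A 620 147 z95 234.4 y 193.2 202.9
A 630 160 z95 234.6 y 192.5 202.8
A 640 157 z95 234.4 y 192.5 202.1
A 650 158 z95 234.5 y 191.9 201.7
A 660 287 z95 264.2 y 185.3 203.1
A 670 175 z95 234.6 y 190.7 200.5
A 680 186 z95 234.5 y 190.5 200.4
A 690 187 z95 234.4 y 189.7 199.6
A 700 205 z95 234.7 y 189.1 199.5
A 710 419 z95 241.7 y 182.2 200.2
A 720 421 z95 242.0 y 182.1 200.1
A 730 79 z95 241.9 y 182.0 199.4
B 510 161 z95 251.6 y -162.6 -153.2
B 520 181 z95 240.3 y -162.7 -153.3
B 530 180 z95 240.2 y -162.7 -153.5
B 540 194 z95 240.3 y -162.9 -153.8
B 550 207 z95 240.3 y -163.8 -154.0
B 560 207 z95 240.2 y -163.9 -154.2
B 570 218 z95 240.2 y -164.0 -154.4
B 580 224 z95 240.3 y -164.0 -154.6
B 590 116 z95 240.1 y -164.9 -154.9
```

View pics/w1.png

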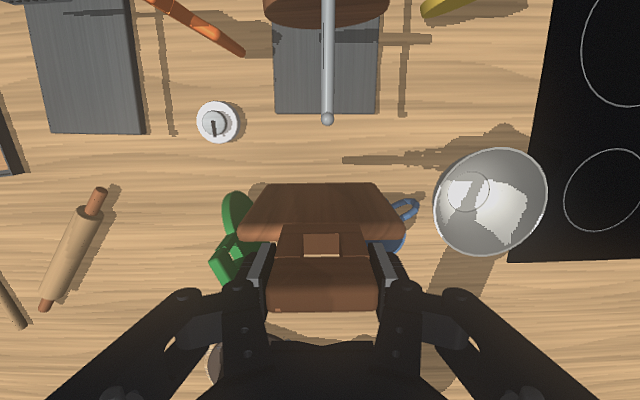

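The wrist picture shows the board held upright between the fingers, with its slot at (322,243). Rail B's turned-up tip is at (327,118). Rail B is 5.8 mm higher than A, so the pass height is z 419.5 and y is about -157 at the tip.

Run:
```python
from h import *
W=cloud(load('wrist')); Q=W[(W[...,2]>330)&(W[...,2]<380)&(abs(W[...,0]-440)<25)&(abs(W[...,1]+152)<23)]
print(len(Q),np.percentile(Q,[1,50,99],axis=0).round(1)); t=Q[Q[:,2]>362]; print(len(t),np.percentile(t,[1,50,99],axis=0).round(1),np.polyfit(t[:,1],t[:,0],1))
T=cloud(load('top')); m=T[245:300,355:405].reshape(-1,3); m=m[m[:,2]>60]; print('mug',m.min(0),m.max(0))
sync(); plan([482,-157,419.8,-.022])
```

```text
5905 [[ 436.6 -174.5  331.6]
 [ 448.9 -151.9  360.4]
 [ 450.2 -129.5  364.3]]
2551 [[ 436.4 -174.4  362. ]
 [ 443.4 -151.7  363.1]
 [ 449.3 -129.5  364.4]] [1.57182137e-02 4.45634873e+02]
mug [ 308.29446721 -296.40275996   60.48506716] [ 387.02139567 -192.76265159   95.57826736]
t 10.57 meas [ 4.44517e+02 -1.51885e+02  4.99255e+02 -2.10000e-02] F [ 0.5  0.5 -1.3] tq [-0.01 -0.    0.02] w 48.8 g 63.3
row [3.7582e+01 4.3230e+00 7.9455e+01 1.0000e-03] rows needed 2.0
```

>>> servo_tool(
  commands=[
    [[1, 18, 4.5, 0, 0], [1, 34, 4.5, 10, 0], [1, 37, 4.5, 40, 0], [1, 37, 4.5, 65, 0], [1, 37, 4.5, 77, 0]],
  ],
)

```text
time: 11.2
eef_pos: [481.1, -156.9, 420.8]
ee_rot: [-3.14, 0.032, 0.004]
force: [-0.9, -0.2, -2.4]
grip_width: 49.1
gripper_force: 63.4
```

>>> servo_tool(
  commands=[
    [[1, 0, 0, 0, 0], [1, 0, 0, 0, 0]],
  ],
)

```text
time: 11.45
eef_pos: [481.9, -158.1, 423.8]
ee_rot: [3.141, -0.034, 0.003]
force: [0.3, 0.1, -1.2]
grip_width: 49.0
gripper_force: 63.4
```

Run:
```python
from h import *
sync(); plan([482,-157.2,419.5,-.022])
im=grab('wrist'); cv2.imwrite('pics/w2.png',im['frame'][...,::-1])
W=cloud(im)
s=W[(abs(W[...,1]+158)<9)&(W[...,2]>215)&(W[...,2]<300)&(W[...,0]>505)&(W[...,0]<580)]
for x in range(500,580,10):
    t=s[(s[:,0]>=x)&(s[:,0]<x+10)]
    if len(t)>4: print(x,len(t),'z95 %.1f'%np.percentile(t[:,2],95),'y %.1f %.1f'%(t[:,1].min(),t[:,1].max()),t[:,0].min())
```

```text
t 11.45 meas [ 4.81929e+02 -1.58109e+02  4.23774e+02 -2.20000e-02] F [ 0.3  0.1 -1.2] tq [ 0.01  0.01 -0.04] w 49.0 g 63.4
row [ 0.051 -0.91   4.274  0.   ] rows needed 1.0
510 369 z95 251.6 y -162.4 -152.7 510.2177786776055
520 322 z95 240.2 y -162.5 -152.8 520.0109775820393
530 336 z95 240.0 y -162.7 -153.2 530.0018102478741
540 358 z95 240.0 y -163.4 -153.5 540.1137013519754
550 375 z95 240.1 y -163.6 -153.9 550.0201505070213
560 398 z95 240.1 y -163.7 -154.1 560.0758865890017
570 410 z95 240.1 y -163.9 -154.2 570.0247920182561
```

View pics/w2.png

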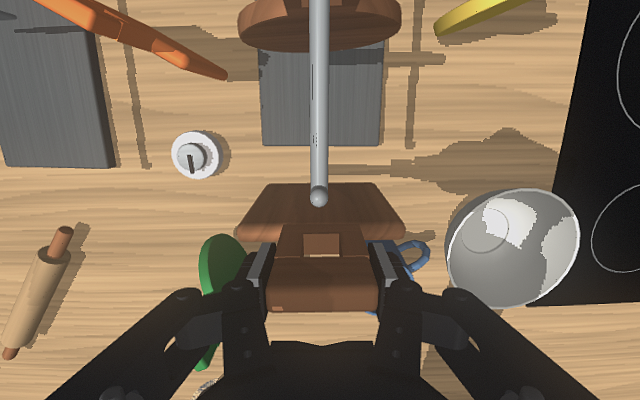

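Rail B's tip at (318,197) lines up with the slot at (321,243). Lowering 4 mm to the pass height next.

>>> servo_tool(
  commands=[
    [[1, 0, -0.7, 3, 0], [1, 0, -0.7, 4, 0], [1, 0, -0.7, 4, 0], [1, 0, -0.7, 4, 0]],
  ],
)

```text
time: 12.0
eef_pos: [481.4, -157.6, 418.5]
ee_rot: [-3.141, 0.035, -0.0]
force: [-0.1, -0.5, -3.2]
grip_width: 49.0
gripper_force: 63.4
```

>>> servo_tool(
  commands=[
    [[1, 0, 0, -1, 0], [1, 4, 0, -1, 0], [1, 9, 0, -1, 0], [1, 14, 0, -1, 0], [1, 17, 0, -1, 0]],
  ],
)

```text
time: 12.62
eef_pos: [498.9, -157.9, 419.5]
ee_rot: [3.141, -0.035, 0.0]
force: [-0.7, -0.1, -2.8]
grip_width: 49.0
gripper_force: 63.4
```

>>> servo_tool(
  commands=[
    [[1, 2, 0, 0, 0], [1, 4, 0, 0, 0], [1, 6, 0, 0, 0], [1, 8, 0, 0, 0]],
  ],
)

```text
time: 13.12
eef_pos: [506.5, -158.0, 419.5]
ee_rot: [-3.141, 0.035, 0.0]
force: [0.3, -0.1, -2.3]
grip_width: 49.1
gripper_force: 63.4
```

>>> servo_tool(
  commands=[
    [[1, 3, 0, 0, 0], [1, 6, 0, 0, 0], [1, 9, 0, 0, 0], [1, 12, 0, 0, 0]],
  ],
)

```text
time: 13.62
eef_pos: [518.7, -158.3, 419.5]
ee_rot: [-3.141, 0.035, 0.0]
force: [-0.4, 0.2, -2.7]
grip_width: 49.1
gripper_force: 63.4
```

>>> servo_tool(
  commands=[
    [[1, 3, 0, 0, 0], [1, 7, 0, 0, 0], [1, 12, 0, 0, 0], [1, 18, 0, 0, 0], [1, 22, 0, 0, 0]],
  ],
)

```text
time: 14.25
eef_pos: [540.9, -158.8, 419.5]
ee_rot: [3.141, -0.035, 0.0]
force: [-0.6, 0.8, -2.1]
grip_width: 49.3
gripper_force: 63.4
```

>>> servo_tool(
  commands=[
    [[1, 6, 0, 2, 0], [1, 14, 0, 6, 0], [1, 20, 0, 10, 0], [1, 20, 0, 12, 0], [1, 20, 0, 12, 0]],
  ],
)

```text
time: 14.88
eef_pos: [560.2, -159.2, 406.9]
ee_rot: [-3.141, 0.035, 0.002]
force: [0.9, -0.1, -1.8]
grip_width: 48.8
gripper_force: 63.4
```

>>> servo_tool(
  commands=[
    [[1, 0, 0, 1.5, 0], [1, 0, 0, 1.5, 0], [1, 0, 0, 1.5, 0]],
  ],
)

```text
time: 15.25
eef_pos: [560.4, -159.2, 406.1]
ee_rot: [3.141, -0.035, 0.0]
force: [-0.5, 0.8, -1.9]
grip_width: 49.2
gripper_force: 63.4
```

>>> servo_tool(
  commands=[
    [[1, 0, 0, 1, 0], [1, 0, 0, 1, 0], [1, 0, 0, 1, 0]],
  ],
)

```text
time: 15.62
eef_pos: [560.5, -159.3, 405.3]
ee_rot: [3.141, -0.035, 0.001]
force: [-0.2, 0.2, 0.1]
grip_width: 49.2
gripper_force: 63.7
```

>>> servo_tool(
  commands=[
    [[1, 5, 0, 0, 0], [1, 14, 0, 0, 0], [1, 24, 0, 0, 0], [1, 32, 0, 0, 0], [1, 36, 0, 0, 0]],
  ],
)

```text
time: 16.25
eef_pos: [597.1, -160.1, 405.3]
ee_rot: [3.141, -0.034, -0.0]
force: [-2.8, -0.2, 3.3]
grip_width: 49.2
gripper_force: 63.8
```

>>> servo_tool(
  commands=[
    [[1, 3, 0, 0, 0], [1, 6, 0, 0, 0], [1, 9, 0, 0, 0], [1, 12, 0, 0, 0], [1, 15, 0, 0, 0]],
  ],
)

```text
time: 16.88
eef_pos: [611.3, -160.4, 405.2]
ee_rot: [3.141, -0.035, -0.002]
force: [-4.4, -0.6, 6.1]
grip_width: 49.2
gripper_force: 64.2
```

>>> servo_tool(
  commands=[
    [[1, 3, 0, 0, 0], [1, 6, 0, 0, 0], [1, 9, 0, 0, 0], [1, 12, 0, 0, 0], [1, 15, 0, 0, 0]],
  ],
)

```text
time: 17.5
eef_pos: [626.2, -160.8, 405.2]
ee_rot: [3.141, -0.035, -0.002]
force: [-4.9, 0.4, 5.8]
grip_width: 49.3
gripper_force: 64.3
```

>>> servo_tool(
  commands=[
    [[1, 0, 0, -0.6, 0], [1, 4, 0, -0.6, 0], [1, 8, 0, -0.6, 0], [1, 12, 0, -0.6, 0], [1, 16, 0, -0.6, 0]],
  ],
)

```text
time: 18.12
eef_pos: [642.7, -161.0, 405.3]
ee_rot: [-3.141, 0.035, 0.0]
force: [-1.9, -0.8, 2.7]
grip_width: 49.3
gripper_force: 64.1
```

>>> servo_tool(
  commands=[
    [[1, 3, 0, 0, 0], [1, 6, 0, 0, 0], [1, 9, 0, 0, 0], [1, 12, 0, 0, 0]],
  ],
)

```text
time: 18.62
eef_pos: [654.6, -161.3, 405.3]
ee_rot: [-3.141, 0.035, 0.0]
force: [-3.6, 0.5, 1.2]
grip_width: 49.0
gripper_force: 64.1
```

Run:
```python
from h import *
sync()
T=cloud(grab('top'));S=cloud(grab('scene'))
for n,W in (('top',T),('scene',S)):
    Y=-157.9-.022*(W[...,0]-517)
    s=W[(abs(W[...,1]-Y)<19)&(W[...,2]>215)&(W[...,2]<300)&(W[...,0]>600)&(W[...,0]<790)]
    for x in range(630,720,4):
        t=s[(s[:,0]>=x)&(s[:,0]<x+4)]
        if len(t): print(n,x,len(t),'zmax %.0f'%t[:,2].max(),'y %.0f %.0f'%(t[:,1].min(),t[:,1].max()))
```

```text
t 18.62 meas [ 6.54581e+02 -1.61303e+02  4.05340e+02 -2.20000e-02] F [-3.6  0.5  1.2] tq [-0.01  0.41 -0.07] w 49.0 g 64.1
top 630 4 zmax 242 y -166 -158
top 634 8 zmax 242 y -167 -158
top 638 6 zmax 244 y -167 -159
top 642 6 zmax 241 y -167 -159
top 646 32 zmax 267 y -179 -142
top 650 3 zmax 217 y -171 -155
scene 646 6 zmax 272 y -162 -146
scene 650 14 zmax 272 y -163 -144
scene 654 18 zmax 273 y -179 -143
scene 658 26 zmax 273 y -180 -145
scene 662 21 zmax 273 y -177 -144
scene 666 30 zmax 273 y -179 -144
scene 670 63 zmax 272 y -180 -144
scene 674 97 zmax 273 y -180 -143
scene 678 6 zmax 241 y -165 -158
scene 682 6 zmax 241 y -166 -157
scene 686 5 zmax 242 y -165 -160
scene 694 8 zmax 253 y -180 -152
scene 698 24 zmax 256 y -181 -145
scene 702 33 zmax 260 y -178 -144
scene 706 48 zmax 261 y -177 -147
scene 710 25 zmax 252 y -177 -149
scene 714 8 zmax 243 y -167 -158
scene 718 5 zmax 240 y -166 -158
```

>>> servo_tool(
  commands=[
    [[1, 3, 0, 0, 0], [1, 6, 0, 0, 0], [1, 9, 0, 0, 0], [1, 11, 0, 0, 0]],
  ],
)

```text
time: 19.23
eef_pos: [665.6, -161.5, 405.4]
ee_rot: [-3.141, 0.035, 0.0]
force: [-2.0, -0.6, -1.2]
grip_width: 49.1
gripper_force: 63.9
```

>>> servo_tool(
  commands=[
    [[1, 1, 0, 0, 0], [1, 2, 0, 0, 0]],
  ],
)

```text
time: 19.48
eef_pos: [667.4, -161.6, 405.4]
ee_rot: [-3.141, 0.035, 0.0]
force: [-2.7, 0.3, -0.3]
grip_width: 49.2
gripper_force: 63.9
```

>>> servo_tool(
  commands=[
    [[1, 0.7, 0, 0, 0], [1, 1.4, 0, 0, 0]],
  ],
)

```text
time: 19.73
eef_pos: [668.8, -161.6, 405.4]
ee_rot: [-3.141, 0.035, 0.0]
force: [-1.5, 0.5, -1.4]
grip_width: 49.3
gripper_force: 63.8
```

>>> servo_tool(
  commands=[
    [[1, 0.5, 0, 0, 0], [1, 1, 0, 0, 0]],
  ],
)

```text
time: 19.98
eef_pos: [669.8, -161.6, 405.4]
ee_rot: [-3.141, 0.035, 0.0]
force: [-1.8, 0.1, -0.7]
grip_width: 49.2
gripper_force: 63.8
```

>>> servo_tool(
  commands=[
    [[1, 0.5, 0, 0, 0], [1, 1, 0, 0, 0]],
  ],
)

```text
time: 20.23
eef_pos: [670.8, -161.7, 405.4]
ee_rot: [-3.141, 0.035, 0.0]
force: [-0.6, 0.2, -1.9]
grip_width: 49.6
gripper_force: 63.8
```

>>> servo_tool(
  commands=[
    [[1, 0.5, 0, 0, 0], [1, 0.8, 0, 0, 0]],
  ],
)

```text
time: 20.48
eef_pos: [671.6, -161.7, 405.4]
ee_rot: [-3.141, 0.035, 0.0]
force: [-0.6, -0.6, -2.8]
grip_width: 48.8
gripper_force: 63.7
```

>>> servo_tool(
  commands=[
    [[1, 0.5, 0, 0, 0], [1, 0.8, 0, 0, 0]],
  ],
)

```text
time: 20.72
eef_pos: [672.4, -161.7, 405.5]
ee_rot: [-3.141, 0.035, 0.0]
force: [-0.6, -1.0, -2.8]
grip_width: 48.8
gripper_force: 63.7
```

>>> servo_tool(
  commands=[
    [[1, 0.5, 0, 0, 0], [1, 0.8, 0, 0, 0]],
  ],
)

```text
time: 20.98
eef_pos: [673.2, -161.7, 405.5]
ee_rot: [-3.141, 0.035, 0.0]
force: [-0.1, -0.0, -1.9]
grip_width: 49.6
gripper_force: 63.7
```

Run:
```python
from h import *
sync()
im=grab('scene'); S=cloud(im)
cv2.imwrite('pics/s2.png',cv2.resize(im['frame'][170:300,260:400,::-1],None,fx=4,fy=4,interpolation=cv2.INTER_CUBIC))
Y=-157.9-.022*(S[...,0]-517)
s=S[(abs(S[...,1]-Y)<19)&(S[...,2]>215)&(S[...,2]<300)&(S[...,0]>640)&(S[...,0]<720)]
for x in range(648,716,3):
    t=s[(s[:,0]>=x)&(s[:,0]<x+3)]
    if len(t): print(x,len(t),'zmax %.0f'%t[:,2].max(),'y %.0f %.0f'%(t[:,1].min(),t[:,1].max()))
```

```text
t 20.98 meas [ 6.73246e+02 -1.61715e+02  4.05478e+02 -2.20000e-02] F [-0.1 -0.  -1.9] tq [-0.03  0.1  -0.  ] w 49.6 g 63.7
663 1 zmax 269 y -150 -150
666 9 zmax 271 y -163 -143
669 8 zmax 274 y -164 -146
672 14 zmax 274 y -175 -145
675 21 zmax 273 y -180 -143
678 16 zmax 273 y -174 -145
681 16 zmax 272 y -180 -145
684 16 zmax 272 y -180 -147
687 20 zmax 272 y -179 -144
690 71 zmax 273 y -181 -145
693 35 zmax 271 y -180 -143
696 11 zmax 253 y -180 -144
699 16 zmax 255 y -181 -151
702 33 zmax 260 y -180 -143
705 19 zmax 260 y -178 -149
708 50 zmax 257 y -177 -148
711 8 zmax 248 y -166 -149
714 4 zmax 239 y -166 -160
```

View pics/s2.png

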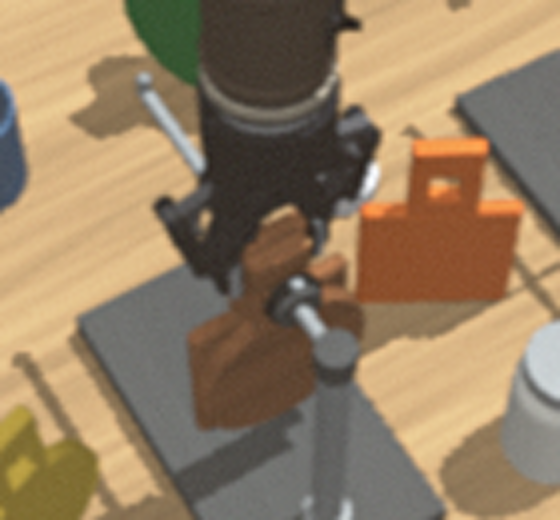

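The scene crop shows both boards close together, just short of the collar at about (295,298). I'll keep feeling forward.

>>> servo_tool(
  commands=[
    [[1, 0.4, 0, 0, 0], [1, 0.7, 0, 0, 0]],
  ],
)

```text
time: 21.28
eef_pos: [673.9, -161.7, 405.6]
ee_rot: [-3.141, 0.035, 0.0]
force: [-0.5, 0.8, -2.4]
grip_width: 49.2
gripper_force: 63.7
```

>>> servo_tool(
  commands=[
    [[1, 0.4, 0, 0, 0], [1, 0.7, 0, 0, 0]],
  ],
)

```text
time: 21.52
eef_pos: [674.6, -161.8, 405.6]
ee_rot: [-3.141, 0.035, -0.0]
force: [-0.6, -0.3, -2.5]
grip_width: 49.0
gripper_force: 63.7
```

>>> servo_tool(
  commands=[
    [[1, 0.4, 0, 0.3, 0], [1, 0.7, 0, 0.3, 0], [1, 0.7, 0, 0.3, 0]],
  ],
)

```text
time: 21.9
eef_pos: [675.3, -161.8, 405.5]
ee_rot: [3.141, -0.035, 0.0]
force: [-1.0, -0.4, -1.0]
grip_width: 49.4
gripper_force: 63.7
```

>>> servo_tool(
  commands=[
    [[1, 0.4, 0, 0, 0], [1, 0.7, 0, 0, 0]],
  ],
)

```text
time: 22.15
eef_pos: [676.0, -161.8, 405.4]
ee_rot: [3.141, -0.035, 0.0]
force: [-1.5, 0.4, -0.9]
grip_width: 48.9
gripper_force: 63.6
```

>>> servo_tool(
  commands=[
    [[1, 0.4, 0, 0, 0], [1, 0.7, 0, 0, 0]],
  ],
)

```text
time: 22.4
eef_pos: [676.5, -161.8, 405.4]
ee_rot: [3.141, -0.035, -0.001]
force: [-3.9, -0.9, -0.1]
grip_width: 49.4
gripper_force: 63.6
```

>>> servo_tool(
  commands=[
    [[1, 0.3, 0, 0, 0], [1, 0.5, 0, 0, 0]],
  ],
)

```text
time: 22.65
eef_pos: [676.9, -161.9, 405.4]
ee_rot: [-3.141, 0.035, 0.002]
force: [-5.2, 0.4, 1.0]
grip_width: 49.1
gripper_force: 63.7
```

>>> servo_tool(
  commands=[
    [[1, 0.3, 0, 0, 0], [1, 0.4, 0, 0, 0]],
  ],
)

```text
time: 22.9
eef_pos: [677.1, -161.9, 405.4]
ee_rot: [-3.141, 0.035, 0.003]
force: [-6.3, 0.3, 1.0]
grip_width: 49.1
gripper_force: 63.8
```

>>> servo_tool(
  commands=[
    [[1, 0.4, 0, 0, 0], [1, 0.8, 0, 0, 0]],
  ],
)

```text
time: 23.15
eef_pos: [677.6, -161.9, 405.4]
ee_rot: [-3.141, 0.035, 0.005]
force: [-7.6, 0.4, 2.7]
grip_width: 49.3
gripper_force: 63.9
```

>>> servo_tool(
  commands=[
    [[1, 0.4, 0, 0, 0], [1, 0.7, 0, 0, 0]],
  ],
)

```text
time: 23.4
eef_pos: [678.0, -161.9, 405.4]
ee_rot: [-3.141, 0.035, 0.007]
force: [-8.5, -0.6, 3.1]
grip_width: 48.8
gripper_force: 64.0
```

>>> servo_tool(
  commands=[
    [[1, 0.3, 0, 0, 0], [1, 0.4, 0, 0, 0], [1, 0.4, 0, 0, 0]],
  ],
)

```text
time: 23.78
eef_pos: [678.3, -162.0, 405.4]
ee_rot: [-3.141, 0.035, 0.008]
force: [-8.3, -0.3, 3.4]
grip_width: 49.4
gripper_force: 64.0
```

>>> servo_tool(
  commands=[
    [[1, 0.3, 0, 0, 0], [1, 0.4, 0, 0, 0], [1, 0.4, 0, 0, 0], [1, 0.4, 0, 0, 0], [1, 0.4, 0, 0, 0]],
  ],
)

```text
time: 24.4
eef_pos: [678.5, -162.0, 405.4]
ee_rot: [-3.141, 0.035, 0.009]
force: [-9.1, 0.3, 3.1]
grip_width: 49.0
gripper_force: 64.0
```

>>> servo_tool(
  commands=[
    [[1, 0, 0, 0, 0], [1, 0, 0, 0, 0], [1, 0, 0, 0, 0]],
  ],
)

```text
time: 24.78
eef_pos: [678.5, -162.0, 405.4]
ee_rot: [-3.141, 0.035, 0.009]
force: [-9.4, 0.4, 3.6]
grip_width: 48.9
gripper_force: 64.0
```

>>> servo_tool(
  commands=[
    [[1, -0.6, 0, 0, 0], [1, -1.2, 0, 0, 0]],
  ],
)

```text
time: 25.02
eef_pos: [678.0, -161.9, 405.4]
ee_rot: [-3.141, 0.035, 0.004]
force: [-6.4, 0.3, 1.3]
grip_width: 49.1
gripper_force: 64.0
```

>>> servo_tool(
  commands=[
    [[0.85, 0, 0, 0, 0], [0.4, 0, 0, 0, 0], [0, 0, 0, 0, 0], [0, 0, 0, 0, 0], [0, 0, 0, 0, 0]],
  ],
)

```text
time: 25.65
eef_pos: [679.0, -161.8, 405.4]
ee_rot: [3.141, -0.035, 0.001]
force: [-0.0, 0.1, -0.2]
grip_width: 85.2
gripper_force: 0.0
```

>>> servo_tool(
  commands=[
    [[0, 0, 0, -5, 0], [0, 0, 0, -20, 0], [0, 0, 0, -45, 0], [0, 0, 0, -75, 0], [0, 0, 0, -100, 0]],
  ],
)

```text
time: 26.28
eef_pos: [678.8, -161.9, 508.3]
ee_rot: [3.141, -0.035, 0.005]
force: [0.2, -0.3, -0.3]
grip_width: 85.7
gripper_force: 0.0
```

>>> servo_tool(
  commands=[
    [[0, -30, 0, 0, 0], [0, -80, 0, 0, 0], [0, -130, 0, 0, 0], [0, -180, 0, 0, 0], [0, -220, 0, 0, 0]],
  ],
)

```text
time: 26.9
eef_pos: [457.0, -156.8, 506.8]
ee_rot: [3.14, -0.035, 0.003]
force: [0.0, -0.0, -0.2]
grip_width: 84.8
gripper_force: 0.0
```

Run:
```python
from h import *
sync()
im=grab('wrist'); S=cloud(im); im2=grab('scene')
a=cv2.resize(im['frame'][0:250,200:450,::-1],(400,400)); b=cv2.resize(im2['frame'][180:320,270:410,::-1],(400,400),interpolation=cv2.INTER_CUBIC)
cv2.imwrite('pics/w3.png',np.hstack([a,b]))
for n,S in (('wrist',S),('scene',cloud(im2)),('top',cloud(grab('top')))):
    Y=-157.9-.022*(S[...,0]-517)
    s=S[(abs(S[...,1]-Y)<30)&(S[...,2]>215)&(S[...,2]<300)&(S[...,0]>640)&(S[...,0]<720)]
    print(n)
    for x in range(648,716,4):
        t=s[(s[:,0]>=x)&(s[:,0]<x+4)]
        if len(t): print(x,len(t),'zmax %.0f'%t[:,2].max(),'y %.0f %.0f'%(t[:,1].min(),t[:,1].max()),end=' | ')
    print()
    for nm,z0,z1 in (('blade',110,190),('handle',245,275)):
        t=S[(S[...,2]>z0)&(S[...,2]<z1)&(abs(S[...,1]+161)<45)&(S[...,0]>640)&(S[...,0]<712)]
        if len(t): print(nm,len(t),np.percentile(t,[2,50,98],axis=0).round(1).tolist())
```

```text
t 26.90 meas [ 4.56950e+02 -1.56783e+02  5.06822e+02 -2.20000e-02] F [ 0.  -0.  -0.2] tq [ 0.01 -0.02 -0.  ] w 84.8 g 0.0
wrist

scene
648 4 zmax 241 y -163 -157 | 668 28 zmax 272 y -185 -140 | 672 41 zmax 274 y -186 -137 | 676 35 zmax 273 y -186 -138 | 680 65 zmax 274 y -186 -138 | 684 31 zmax 272 y -182 -145 | 688 36 zmax 274 y -183 -144 | 692 78 zmax 272 y -183 -144 | 696 54 zmax 274 y -181 -142 | 700 30 zmax 258 y -180 -144 | 704 30 zmax 259 y -178 -144 | 708 55 zmax 261 y -176 -148 | 712 8 zmax 247 y -167 -155 | 
blade 396 [[684.1, -204.9, 111.8], [695.8, -172.9, 157.2], [697.6, -117.1, 189.5]]
handle 362 [[670.3, -185.6, 246.2], [690.3, -164.9, 267.2], [709.9, -139.3, 272.7]]
top
648 5 zmax 245 y -167 -159 | 652 7 zmax 243 y -167 -159 | 656 4 zmax 243 y -167 -159 | 660 7 zmax 243 y -167 -159 | 664 17 zmax 266 y -184 -150 | 668 102 zmax 274 y -188 -138 | 672 30 zmax 276 y -188 -138 | 676 39 zmax 276 y -188 -138 | 680 22 zmax 274 y -183 -139 | 684 28 zmax 273 y -183 -145 | 688 21 zmax 275 y -183 -145 | 692 27 zmax 274 y -183 -145 | 700 15 zmax 261 y -175 -147 | 704 13 zmax 259 y -178 -152 | 708 8 zmax 260 y -175 -150 | 712 4 zmax 243 y -169 -161 | 
blade 188 [[667.2, -204.7, 114.7], [669.0, -154.5, 155.1], [693.0, -117.7, 189.0]]
handle 265 [[667.7, -186.5, 246.9], [679.5, -163.6, 269.3], [708.0, -139.7, 274.2]]
```

View pics/w3.png

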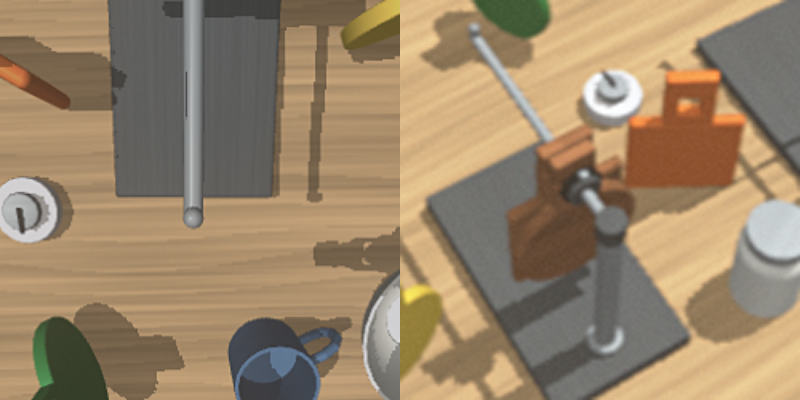

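The crop shows both boards upright and face to face against the collar, at about (565,185). They measure 28 mm from x 668.5 to 696.5, which is two 14 mm boards with no gap, and the gripper is well clear.

>>> servo_tool(
  commands=[
    [[0, 0, 0, 0, 0], [0, 0, 0, 0, 0], [0, 0, 0, 0, 0], [0, 0, 0, 0, 0]],
  ],
)

```text
time: 27.55
eef_pos: [459.2, -157.0, 505.0]
ee_rot: [-3.141, 0.034, 0.001]
force: [-0.2, -0.2, -0.7]
grip_width: 85.5
gripper_force: 0.0
```

```bash
python3 -c "
from bench import bot
print(bot.job_done())"
```

```text
the job is handed in; nothing more can be done
None
```

The square board now hangs on the other rail, pushed up behind the round board until both stood tight against the stop ring (about 9 N, held for roughly a second), then released; the job was handed in at 27.6 s and no verdict came back.

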